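# Flip the hex key and nip up the record stop's cap screw

### The arm

A 6-joint arm with a two-finger parallel gripper is mounted at the origin on the work surface. World frame = base frame: x ahead of the robot, y to its left, z up, the work surface at z = 0. Lengths are in mm, angles in rad, forces in N, time in s.
With the tool pointing down it reaches from about 400 to 925 mm from the base axis. Payload 12.5 kg.
Tool frame: the origin (TCP) lies at the very end of the fingers, on their centre line; the grasp point (between the pads) lies 19 mm behind it; z points along the fingers, y is the direction in which the jaws open and shut (so a half turn about z gives the same grasp; the last joint's range is limited). The gripper opens to 95 mm and grips with 3 to 60 N. Pads are 20 mm wide; open, the fingers measure 119 mm over their backs; the gripper's body (75 mm by 180 mm) begins 59 mm behind the grasp point.
Start: joints at [-1.343, 0.491, 1.559, -0, 1.092, -0.106], TCP at [204.796, -590.513, 214.661] pointing down, gripper open.
Joint ranges: [-3.1, 3.1], [-0.84, 2.19], [0.05, 2.79], [-1.13, 4.28], [0.06, 2.93], [-2.69, 2.69]. Speed limits (rad/s): [2.22, 2.22, 2.79, 3.14, 3.14, 3.14].

### API

Orientations are given as [roll, pitch, yaw] about the fixed x, y, z axes, in that order (R = Rz(yaw) Ry(pitch) Rx(roll)).
In Python, from cell import env gives the robot as it stands.
- The arm moves only by the shell command python3 -m pendant 'ROWS'. ROWS is JSON, a list that holds one entry, the list of rows, each a list of 5 numbers: the opening, from 0 (shut) to 1 (fully open), then the shift along the tool's x, y, z in m, then the turn about the tool's z in rad. A call has exactly 8 rows; each row is the pose to reach, as a shift and turn from the pose commanded when the call began, along the tool's axes at that moment; what a row does not reach only later rows make up. A row lasts 1/10 s, in which the tool goes at most 50 mm and 8.59 degrees, less where a joint would pass 70% of its speed; a pose out of reach is approached as far as the arm can. A call with a gripper value outside its range is refused whole. The fingers move at their own pace and stop on an object; the grip force is fixed at half the most. Time passes only in rows, so rows that repeat a pose let the fingers close, or fill a call up. It gives the time, the measured TCP pose, the force and the opening at its end, in the units of the state.
- env.state(): the state, without advancing time (a new reading comes with each control period).
- env.read_camera(name): name is "scene" or "top"; returns a dict with "image" (480x640x3 uint8, blue, green, red), "range_z" (480x640 float32, mm along the optical axis (not along the pixel's ray), 0 where there is no reading), "fx", "fy", "cx", "cy" (pixels), "dist" ([k1, k2, p1, p2, k3] as OpenCV has them; the pictures are not rectified), "rvec" (rotation vector, rad) and "tvec" (3), from world to camera coordinates, as OpenCV has them. Camera axes: x right, y down, z forward; pixel columns grow to the right and rows downward; lengths in mm; the calibration is good to about 2 mm. A picture is of the moment at which its call begins.
- env.job_done(): hands the job in, once; it reports no verdict.
The state is a dict: "t": time; "joints": joint angles; "qvel": joint speeds; "tau": joint torques, N m; "eef_pos": TCP position; "tcp_rot": TCP orientation; "ft_force": force on the tool from outside, world axes, zero at the start; "moment": the same for the moment, N m; "opening": opening from 0.0 (shut) to 1.0 (fully open).
Only numpy, scipy, OpenCV 4.12 (cv2) and the standard library are available. Lean on these libraries where they do the work, as an engineer would, in place of code of your own. Each camera call takes 0.05 s, during which the arm holds its last target. There are 200 camera calls.

### The job

The upper cap screw of the record stop has been spun in with the hex key, whose long arm is still in its socket, and is now too stiff for that. Draw the key out, flip it round so that its short arm goes fully home in the same socket and the long arm lies out to the side as a lever, then press the long arm down near its end, clockwise, until the screw comes up fully tight, without forcing it beyond that. Let go and leave the key in the screw for the next nip-up; do not disturb the other things on the shelf.

Things in the scene. Friction and masses are not known exactly. Their poses are not given: they have to be found in the camera images.
- stop: record stop, fixed to the shelf: sleeper post 100 x 100 x 185 mm tall with a steel angle bracket 60 wide x 8 mm thick on its +x face and a foot 85 mm long along +x. Origin: centre of the post's underside, z up. Two cap screws on the +x face, one above the other on the centre line; the upper one (160 mm up) is the job. A row of 7-inch records 180 mm high stands against its -x face.
- socket (a point): centre of the mouth of the upper screw's hexagon socket, 76 mm along +x and 160 mm up in the stop's frame, axes as the stop's: +x points straight out of the socket. Head 24 mm across, standing 18 mm off the bracket; socket 14.4 mm across flats, 16 mm deep, closed at the bottom.
- screw (a joint): turn of the upper screw, rad; grows clockwise as seen facing the head (tightening: a lever on the socket's +y side goes down). Starts between -0.05 and 0.05, fully tight at 0.40, where it comes up against a firm, slightly springy end. At 0 the socket's hexagon has corners straight up and down, flats to the sides. Stiff: 0.5 to 0.65 N m to turn, much more once tight, and it stays where it is left.
- key: loose L-shaped hex key, dark steel, 14 mm across flats, about 310 g, ends bevelled 1.5 mm. Origin: where the arms' centre lines meet in the bend; +x runs along the long arm (180 mm to its tip), +y along the short arm (55 mm to its tip); flats face sideways in the plane of the L. Starts with the long arm about 15 mm in the socket, sagging some 7 degrees, short arm level on the stop's -y side.
- short_tip (a point): centre of the short arm's end face, 55 mm from the bend along the key's +y. Fully home it is about 15 mm inside the socket's mouth; the hexagon has about 0.05 rad of turning play each way and winds up some 0.2 rad under load.
- long_tip (a point): centre of the long arm's end face, 180 mm from the bend along the key's +x
- cloche: glass dome on a round wooden base 124 mm across, 168 mm tall in all; origin under its centre
- armrest: chrome tonearm rest, a post 70 mm tall on a round foot 42 mm across; origin under its centre
Not all that is in view belongs to the job. What is meant by the key is not brown, and is the smaller of those in its own colour.

How it is judged:
By the outcome, as a careful person would: the job done as asked, in the order asked, and still so for the second after the job is handed in, with the robot touching nothing.
It also fails if it takes over 64 s, if anything falls off the work surface, if the arm or the gripper's body presses on something with over 40 N, if the wrist force passes 120 N, or if a joint passes its speed limit or range.

## Working session

There is one attempt and no reset: what is moved stays moved. The work goes in short steps, Python scripts to look and compute and a shell command to move; the robot and the scene stay as the last step left them, time stands still between calls to the robot, and variables do not carry over. Pictures are saved under pics/ and viewed, about 8 in all and at most 12, crops included, and the job is handed in when it is done.

```bash
ls; mkdir -p pics
cat > h.py <<'E'
import numpy as np,cv2
from cell import env
def cam(n):
    c=env.read_camera(n); c['K']=np.array([[c['fx'],0,c['cx']],[0,c['fy'],c['cy']],[0,0,1.]])
    c['R']=cv2.Rodrigues(np.array(c['rvec'],float))[0]; c['t']=np.array(c['tvec'],float).ravel(); c['d']=np.array(c['dist'],float); return c
def ray(c,uv):
    p=cv2.undistortPoints(np.array(uv,float).reshape(-1,1,2),c['K'],c['d']).reshape(-1,2)
    return -c['R'].T@c['t'], np.c_[p,np.ones(len(p))]@c['R']
def onz(c,uv,z):
    o,d=ray(c,uv); return o+d*((z-o[2])/d[:,2])[:,None]
def pts(c,uv):
    uv=np.array(uv).reshape(-1,2); o,d=ray(c,uv); z=c['range_z'][uv[:,1].astype(int),uv[:,0].astype(int)]
    return o+d*z[:,None]
def proj(c,P): return cv2.projectPoints(np.array(P,float).reshape(-1,1,3),np.array(c['rvec'],float),c['t'],c['K'],c['d'])[0].reshape(-1,2)
E
python3 - <<'E'
from h import *
print(env.state())
for n in('scene','top'):
    c=cam(n); cv2.imwrite(f'pics/{n}0.png',c['image']); print(n,-c['R'].T@c['t'],c['R'][2],c['fx'])
E
```

```text
pics
{'t': 0.0, 'joints': array([-1.34260314e+00,  4.91514541e-01,  1.55945325e+00,  8.47399758e-06,
        1.09168973e+00, -1.05617577e-01]), 'qvel': array([ 0.00015549,  0.00145853,  0.00152942, -0.00211491,  0.00019179,
        0.00106059]), 'tau': array([ 9.54221764e-05, -6.12648082e+01, -2.58189958e+01,  6.93845353e-02,
        4.82056872e-02, -4.76894411e-05]), 'eef_pos': array([ 204.73621995, -590.25714293,  214.08840798]), 'tcp_rot': array([-3.14053452e+00, -1.19732724e-04,  3.33806787e-01]), 'ft_force': array([-0.8210964 , -0.14703218,  0.5701918 ]), 'moment': array([-0.01453892, -0.06811625, -0.03901602]), 'opening': 1.0005541817776595}
scene [1267.88428745 -257.27826665 1060.70312595] [-0.55856341  0.22623175 -0.79801386] 543.6255119155364
top [ 446.41514734   -3.52040157 1591.76895865] [ 0.09498449  0.00415437 -0.99547008] 545.7233568089553
```

View pics/scene0.png

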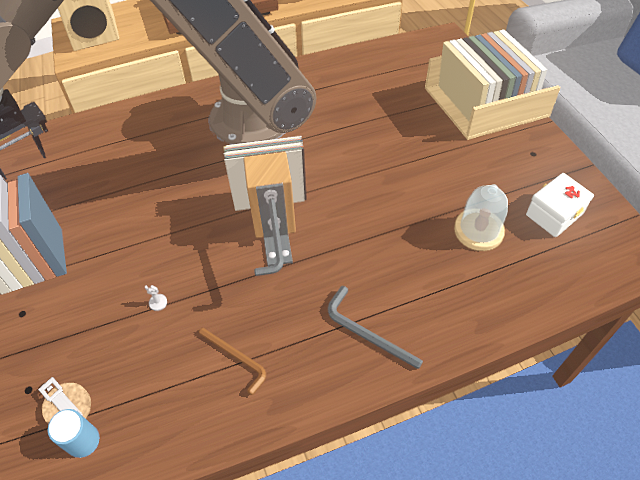

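View pics/top0.png

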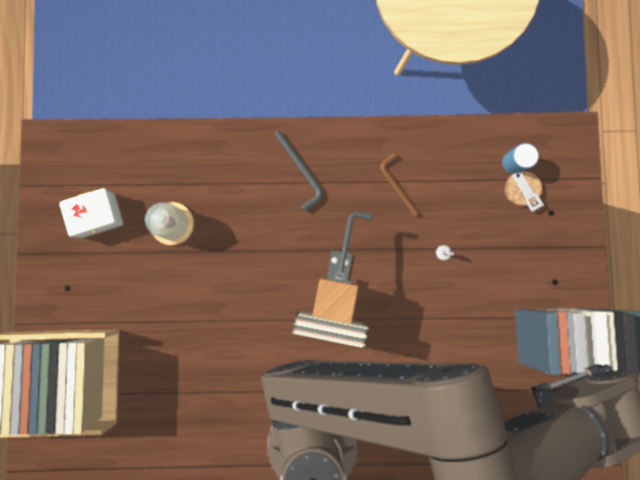

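In view that could be the key:
- Grey L in the socket, scene (275,230) / top (347,235).
- Bigger grey L on the table, scene (375,335) / top (300,170).
- Brown L, scene (235,360) / top (400,185).

The one in the socket is the smaller grey one, so that is the key. The tool always points down. From the long arm in the socket to the short arm in the socket is a pure −90° yaw, plus levelling the sag.

```bash
cat > meas.py <<'E'
from h import *
def cloud(c):
    v,u=np.mgrid[0:480,0:640]; uv=np.c_[u.ravel(),v.ravel()]; P=pts(c,uv).reshape(480,640,3); P[c['range_z']==0]=np.nan; return P
E
python3 - <<'E'
from meas import *
for n in('scene','top'):
    c=cam(n);P=cloud(c);im=c['image'].astype(int);hsv=cv2.cvtColor(c['image'],cv2.COLOR_BGR2HSV)
    m=(abs(P[...,2]-185)<6)&(hsv[...,1]>80)&(abs(P[...,0]-350)<250)&(abs(P[...,1])<150)
    m=cv2.morphologyEx(m.astype(np.uint8),cv2.MORPH_OPEN,np.ones((3,3)))
    cs=max(cv2.findContours(m,0,2)[0],key=cv2.contourArea).reshape(-1,2)
    Q=onz(c,cs,185)[:,:2].astype(np.float32); r=cv2.minAreaRect(Q); print(n,'post',r,np.nanmedian(P[m>0][:,2]))
    g=(hsv[...,1]<60)&(P[...,2]>95)&(P[...,2]<182)&(P[...,0]>390)&(P[...,0]<720)&(abs(P[...,1]+60)<120)
    g=cv2.morphologyEx(g.astype(np.uint8),cv2.MORPH_OPEN,np.ones((2,2)))
    vv,uu=np.nonzero(g);K=P[g>0]
    print('key px',len(uu),uu.min(),uu.max(),vv.min(),vv.max())
    for a in range(390,700,15):
        s=K[(K[:,0]>=a)&(K[:,0]<a+15)]
        if len(s)>3: print(a,len(s),np.median(s,0).round(1),s[:,1].min().round(1),s[:,1].max().round(1),s[:,2].max().round(1))
    if n=='scene': cv2.imwrite('pics/crop1.png',cv2.resize(c['image'][130:290,200:360],None,fx=3.7,fy=3.7,interpolation=cv2.INTER_CUBIC))
E
```

```text
scene post ((410.0190734863281, -64.54014587402344), (99.11309051513672, 101.42660522460938), 78.09487915039062) 184.0912116150505
key px 1200 256 285 187 276
450 283 [460.1 -90.2 136.9] -102.9 -42.5 180.4
465 293 [467.7 -59.6 148.5] -90.7 -45.3 182.3
480 42 [485.6 -79.  163.4] -87.8 -67.9 169.8
495 48 [502.6 -83.5 159.8] -91.7 -73.0 167.3
510 35 [516.7 -85.9 157.8] -92.9 -75.6 163.8
525 43 [532.1 -88.1 155. ] -97.0 -77.8 161.0
540 50 [547.1 -92.7 152. ] -153.0 -81.3 157.8
555 64 [560.6 -99.4 148.4] -151.3 -89.5 156.9
570 35 [578.  -99.1 147.3] -106.4 -92.7 153.0
585 39 [ 592.5 -102.3  144.4] -109.5 -95.4 149.3
600 40 [ 608.6 -106.1  141.8] -112.6 -98.7 147.4
615 39 [ 623.2 -108.5  139.2] -160.9 -102.5 143.2
630 181 [ 637.9 -136.5  134.2] -166.5 -105.3 140.6
top post ((408.8636474609375, -62.31418991088867), (99.92601013183594, 99.64165496826172), 78.0919418334961) 185.66142275259494
key px 474 336 372 213 279
450 5 [463.4 -81.5 186.2] -87.4 -76.3 188.8
465 55 [473.9 -77.6 165.2] -100.0 -66.0 187.6
480 32 [487.8 -80.4 163.2] -97.8 -70.7 170.3
495 29 [502.8 -86.1 160.4] -100.6 -78.2 168.9
510 32 [517.7 -87.7 159.6] -103.8 -80.8 170.2
525 32 [532.  -92.1 156.8] -107.0 -84.1 164.1
540 28 [547.7 -95.3 153.2] -111.2 -86.9 161.5
555 30 [562.6 -98.2 150.7] -113.9 -90.1 162.9
570 26 [ 577.3 -101.5  148.1] -117.1 -93.5 155.0
585 31 [ 591.4 -104.5  145.8] -120.3 -96.4 153.1
600 28 [ 607.4 -107.9  141.7] -123.7 -102.2 148.3
615 49 [ 626.5 -119.5  136.4] -165.8 -102.8 145.4
630 89 [ 635.  -138.2  136.3] -182.8 -111.2 144.6
645 7 [ 646.4 -142.4   -2.1] -183.6 -133.1 7.2
```

View pics/crop1.png

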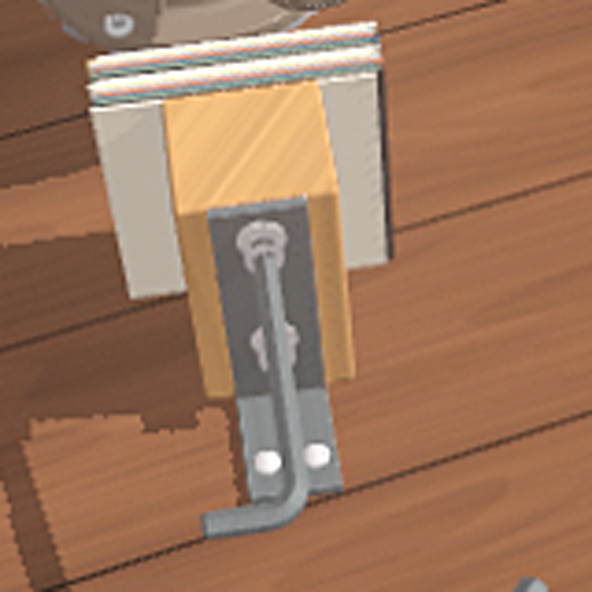

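The crop shows the small grey key in the upper screw, with the bend at about (300,505) in the crop and the short arm to the left (−y). Post size and height check out. The stop is at (409.5,−63.4) with yaw −0.208, so the socket is at (484,−79,160).

Plan: grip the long arm near its centre of mass, 69 mm from the bend, at about (578,−100,145). The tool yaw will be 2.934, so that joint 6 stays in range for the later −90° turn.

```bash
python3 -m pendant '[[[1,0.04,-0.03,-0.02,-0.15],[1,0.08,-0.055,-0.03,-0.3],[1,0.12,-0.08,-0.03,-0.45],[1,0.16,-0.106,-0.03,-0.6],[1,0.2,-0.133,-0.03,-0.75],[1,0.24,-0.16,-0.03,-0.9],[1,0.28,-0.186,-0.03,-1.05],[1,0.32,-0.213,-0.03,-1.2]]]'
cat >> h.py <<'E'
def goto(x,y,z,yaw):
    "print shift in tool axes + turn from the present pose to TCP x,y,z (mm), yaw"
    s=env.state(); from scipy.spatial.transform import Rotation as R
    M=R.from_euler('xyz',s['tcp_rot']).as_matrix(); d=M.T@(np.array([x,y,z])-s['eef_pos'])/1000
    print('t',round(s['t'],2),'pos',s['eef_pos'].round(1),'rot',s['tcp_rot'].round(4),'F',s['ft_force'].round(1),'M',s['moment'].round(2),'op',round(s['opening'],3)); print(' ->',d.round(4),'turn',round((-(yaw-s['tcp_rot'][2])+np.pi)%(2*np.pi)-np.pi,4))
S0=np.array([409.5,-63.4]); YW=-0.208; X=np.array([np.cos(YW),np.sin(YW)]); Y=np.array([-X[1],X[0]])
def stop(a,b): return S0+a*X+b*Y
E
python3 -c "
from h import *
print(env.state()['joints']);goto(578,-100,230,2.934)"
```

```text
t: 1.0
eef_pos: [438.2, -282.8, 244.7]
tcp_rot: [3.141, 0.0, 1.54]
ft_force: [0.5, 0.1, 0.4]
opening: 1.0
[-6.99682291e-01  3.11545328e-01  1.77038942e+00 -5.81454667e-05
  1.05934223e+00 -6.68632212e-01]
t 1.0 pos [ 438.2 -282.8  244.7] rot [3.1414e+00 2.0000e-04 1.5398e+00] F [0.5 0.1 0.4] M [-0.05 -0.08 -0.  ] op 1.0
 -> [0.187  0.134  0.0147] turn -1.3942
```

```bash
python3 -m pendant '[[[1,0.03,0.02,0.002,-0.15],[1,0.06,0.042,0.004,-0.3],[1,0.09,0.064,0.006,-0.45],[1,0.12,0.085,0.008,-0.6],[1,0.15,0.106,0.01,-0.75],[1,0.175,0.125,0.012,-0.9],[1,0.187,0.134,0.015,-1.05],[1,0.187,0.134,0.015,-1.2]]]' | tail -1;
python3 -c "
from h import *
print(env.state()['joints']);goto(578,-100,126,2.934)"
```

```text
opening: 1.002
[-2.84608144e-01  4.23952958e-01  1.63497487e+00  1.98129072e-04
  1.08350547e+00 -1.45617037e+00]
t 1.8 pos [ 579.  -100.7  228.9] rot [ 3.1415e+00 -9.0000e-04  2.7423e+00] F [ 0.3 -0.2 -0.3] M [ 0.05 -0.15 -0.02] op 1.002
 -> [0.0011 0.0002 0.1029] turn -0.1917
```

```bash
python3 -m pendant '[[[1,0.001,0,0.02,-0.1],[1,0.001,0,0.05,-0.192],[1,0.001,0,0.08,-0.192],[1,0.001,0,0.103,-0.192],[1,0.001,0,0.103,-0.192],[0.1,0.001,0,0.103,-0.192],[0.1,0.001,0,0.103,-0.192],[0.1,0.001,0,0.103,-0.192]]]' ; python3 -m pendant '[[[0.0,0,0,0,0],[0,0,0,0,0],[0,0,0,0,0],[0,0,0,0,0],[0,0,0,0,0],[0,0,0,0,0],[0,0,0,0,0],[0,0,0,0,0]]]';
python3 -c "
from h import *
goto(578,-100,140,2.934)"
```

```text
t: 2.6
eef_pos: [577.8, -102.3, 127.9]
tcp_rot: [-3.141, 0.002, 2.926]
ft_force: [-0.0, -1.1, -0.3]
opening: 0.804
t: 3.4
eef_pos: [577.3, -102.0, 126.6]
tcp_rot: [3.141, 0.0, 2.926]
ft_force: [0.7, 3.6, -1.1]
opening: 0.145
t 3.4 pos [ 577.3 -102.   126.6] rot [3.1414e+00 2.0000e-04 2.9256e+00] F [ 0.7  3.6 -1.1] M [ 0.68 -0.44 -0.35] op 0.145
 -> [-0.0002  0.0021 -0.0134] turn -0.0084
```

```bash
python3 -m pendant '[[[0,0,0.001,-0.004,0],[0,0,0.002,-0.008,0],[0,0,0.002,-0.012,0],[0,0,0.002,-0.013,0],[0,0,0.002,-0.013,0],[0,0,0.002,-0.013,0],[0,0,0.002,-0.013,0],[0,0,0.002,-0.013,0]]]'
cat >> meas.py <<'E'
def keycloud(n,lo=(390,-250,60),hi=(760,150,200)):
    c=cam(n);P=cloud(c);hsv=cv2.cvtColor(c['image'],cv2.COLOR_BGR2HSV)
    g=(hsv[...,1]<60)&np.all((P>lo)&(P<hi),-1)
    return c,P,g
def slope(n,org,ax,rng,half=12,zr=(110,180)):
    "fit z of the top surface along an axis from org (xy)"
    c,P,g=keycloud(n); K=P[g]; d=K[:,:2]-org; s=d@ax; w=d@np.array([-ax[1],ax[0]])
    out=[]
    for a in np.arange(rng[0],rng[1],10):
        q=K[(s>=a)&(s<a+10)&(abs(w)<half)&(K[:,2]>zr[0])&(K[:,2]<zr[1])]
        if len(q)>8: out.append((a+5,np.median(q[:,2]),np.percentile(q[:,2],90)))
    o=np.array(out); return o,np.polyfit(o[:,0],o[:,1],1),np.polyfit(o[:,0],o[:,2],1),c,g
E
python3 - <<'E'
from meas import *
goto(578,-100,140,2.934)
for n in('scene','top'):
    for rng in((85,150),(195,235)):
        o,a,b,c,g=slope(n,S0,X,rng); print(n,rng,o.round(1).tolist(),a.round(3),b.round(3))
    cv2.imwrite(f'pics/l_{n}.png',cv2.resize(c['image'][130:290,200:400],None,fx=4,fy=3.7))
E
```

```text
t: 4.2
eef_pos: [577.6, -100.2, 139.6]
tcp_rot: [-3.141, -0.0, 2.926]
ft_force: [2.7, -0.3, -4.9]
opening: 0.14
t 4.2 pos [ 577.6 -100.2  139.6] rot [-3.1415e+00 -1.0000e-04  2.9258e+00] F [ 2.7 -0.3 -4.9] M [-0.01 -0.7  -0.01] op 0.14
 -> [-0.0003  0.0003 -0.0004] turn -0.0082
scene (85, 150) [[130.0, 162.3, 164.0], [150.0, 160.8, 163.8]] [-7.70000e-02  1.72369e+02] [-7.00000e-03  1.64944e+02]
scene (195, 235) [[200.0, 157.7, 159.5], [210.0, 157.1, 160.2], [220.0, 156.7, 160.0], [230.0, 156.1, 158.2]] [-5.20000e-02  1.68174e+02] [-4.10000e-02  1.68213e+02]Traceback (most recent call last):
  File "<stdin>", line 5, in <module>
  File "meas.py", line 15, in slope
    o=np.array(out); return o,np.polyfit(o[:,0],o[:,1],1),np.polyfit(o[:,0],o[:,2],1),c,g
                                         ~^^^^^
IndexError: too many indices for array: array is 1-dimensional, but 2 were indexed
```

View pics/l_scene.png

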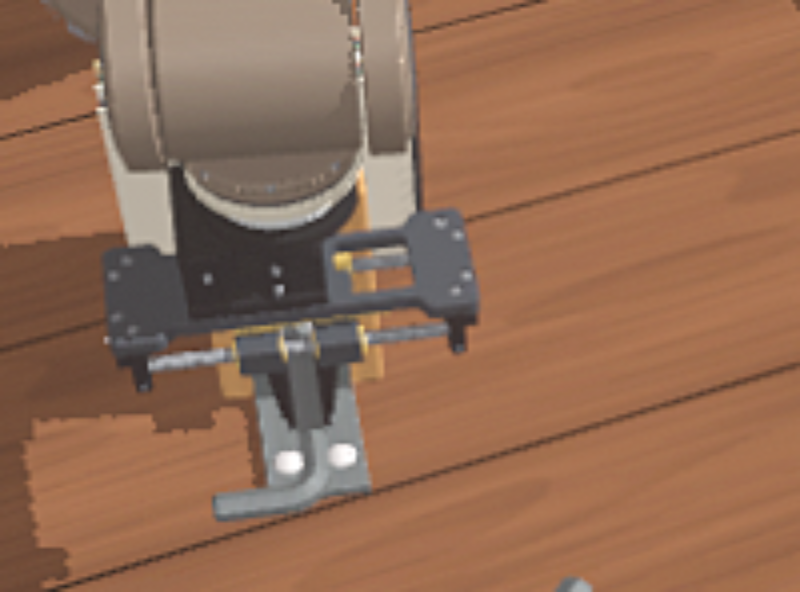

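The view shows the arm gripped and nearly level, with a residual slope of about 0.05. I'll lift 5 mm more, then draw it straight out.

```bash
python3 -m pendant '[[[0,0,0,-0.003,0],[0,0,0,-0.005,0],[0,0,0,-0.005,0],[0,-0.004,0,-0.005,0],[0,-0.01,0,-0.005,0],[0,-0.018,0,-0.005,0],[0,-0.03,0,-0.005,0],[0,-0.045,0,-0.005,0]]]' ; python3 -m pendant '[[[0,-0.02,0,0,0],[0,-0.035,0,0,0],[0,-0.035,0,0,0.1],[0,-0.035,0,0,0.25],[0,-0.035,0,0,0.4],[0,-0.035,0,0,0.55],[0,-0.035,0,0,0.7],[0,-0.035,0,0,0.85]]]'
python3 -c "
from h import *
a=stop(76+60,69);goto(a[0],a[1],145,2.926-1.5708)"
```

```text
t: 5.15
eef_pos: [622.6, -110.0, 144.8]
tcp_rot: [-3.141, 0.0, 2.926]
ft_force: [0.1, 0.3, -2.8]
opening: 0.148
t: 5.95
eef_pos: [656.5, -117.5, 144.6]
tcp_rot: [3.141, 0.0, 2.07]
ft_force: [0.1, -0.6, -3.3]
opening: 0.146
t 5.95 pos [ 656.5 -117.5  144.6] rot [3.1415e+00 3.0000e-04 2.0696e+00] F [ 0.1 -0.6 -3.3] M [-0.05 -0.15 -0.04] op 0.146
 -> [ 0.1298 -0.0428 -0.0005] turn 0.7144
```

```bash
python3 -m pendant '[[[0,0,0,0,0.15],[0,0,0,0,0.3],[0,0,0,0,0.45],[0,0,0,0,0.6],[0,0,0,0,0.714],[0,0,0,0,0.714],[0,0,0,0,0.714],[0,0,0,0,0.714]]]'
python3 - <<'E'
from meas import *
a=stop(76+60,69);goto(a[0],a[1],145,2.934-1.5708)
p=env.state()['eef_pos'][:2]
for n in('scene','top'):
    c,P,g=keycloud(n,lo=(540,-250,120),hi=(760,100,185)); K=P[g]; d=K[:,:2]-p
    sy=d@Y; sx=d@X
    for a in np.arange(-80,125,10):
        q=(sy>=a)&(sy<a+10)&(abs(sx)<14)
        if q.sum()>5: print(n,'long',a+5,q.sum(),'sx',np.median(sx[q]).round(1),'z med/90',np.median(K[q,2]).round(1),np.percentile(K[q,2],90).round(1))
    for a in np.arange(-70,-10,8):
        q=(sx>=a)&(sx<a+8)&(abs(sy+70)<14)
        if q.sum()>5: print(n,'short',a+4,q.sum(),'sy',np.median(sy[q]).round(1),'z',np.median(K[q,2]).round(1),np.percentile(K[q,2],90).round(1))
    print('ext sy',np.percentile(sy[abs(sx)<14],[0.5,99.5]),'ext sx',np.percentile(sx[abs(sy+70)<10],[0.5,99.5]))
    cv2.imwrite(f'pics/r_{n}.png',cv2.resize(c['image'][130:330,200:440] if n=='scene' else c['image'][150:300,250:430],(800,600)))
E
```

```text
t: 6.75
eef_pos: [656.0, -117.4, 144.6]
tcp_rot: [3.142, 0.0, 1.364]
ft_force: [-0.3, -0.6, -3.6]
opening: 0.141
t 6.75 pos [ 656.  -117.4  144.6] rot [3.1415e+00 1.0000e-04 1.3644e+00] F [-0.3 -0.6 -3.6] M [ 0.   -0.09  0.02] op 0.141
 -> [ 0.0711 -0.1162 -0.0004] turn 0.0012
scene long -75 8 sx -10.2 z med/90 162.4 164.9
scene long -65 46 sx -3.5 z med/90 163.8 166.7
scene long -55 38 sx 2.8 z med/90 162.1 166.3
scene long -45 40 sx 3.4 z med/90 162.6 165.7
scene long -35 7 sx 3.1 z med/90 162.5 164.3
scene long 45 38 sx 4.5 z med/90 164.9 167.7
scene long 55 37 sx 3.6 z med/90 164.5 167.2
scene long 65 38 sx 3.8 z med/90 165.5 167.8
scene long 75 37 sx 3.5 z med/90 164.7 168.6
scene long 85 39 sx 3.6 z med/90 165.2 169.3
scene long 95 35 sx 3.9 z med/90 166.1 168.7
scene long 105 36 sx 3.6 z med/90 166.7 169.2
scene long 115 6 sx 4.8 z med/90 164.8 167.8
scene short -50 16 sy -68.1 z 162.6 165.9
scene short -42 21 sy -67.6 z 163.3 165.3
scene short -34 20 sy -67.9 z 163.8 165.5
scene short -26 24 sy -66.6 z 163.6 167.5
scene short -18 18 sy -68.4 z 164.9 166.4
scene short -10 25 s
[... 295 characters left out ...]
 167.7 172.3Traceback (most recent call last):
  File "<stdin>", line 13, in <module>
    return _quantile_unchecked(
        a, q, axis, out, overwrite_input, method, keepdims, weights)
    return _ureduce(a,
                    func=_quantile_ureduce_func,
    ...<5 lines>...
                    overwrite_input=overwrite_input,
                    method=method)
    r = func(a, **kwargs)
    result = _quantile(arr,
                       quantiles=q,
    ...<2 lines>...
                       out=out,
                       weights=wgt)
    slices_having_nans = np.isnan(arr[-1, ...])
                                  ~~~^^^^^^^^^
IndexError: index -1 is out of bounds for axis 0 with size 0
```

View pics/r_scene.png

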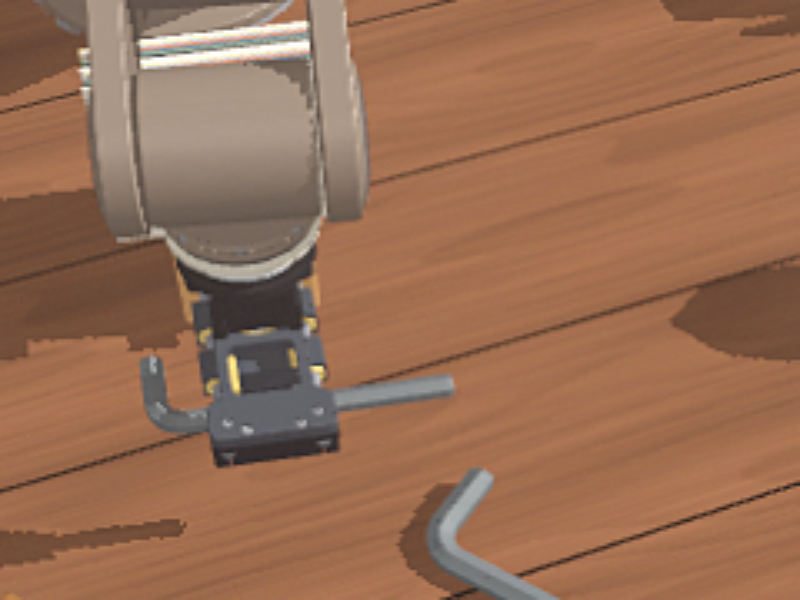

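The picture shows the key held with the short arm towards the post, bend at (160,415) and long tip at (450,385) in the crop. It is level to about 0.025 rad. Next is the pre-insert pose, with the tip about 10 mm in front of the mouth.

```bash
python3 -c "
from h import *
a=stop(76+10+55,68);goto(a[0],a[1],148,2.934-1.5708)"
```

```text
t 6.85 pos [ 655.9 -117.3  144.6] rot [-3.1416e+00  1.0000e-04  1.3634e+00] F [-0.9  0.2 -2.9] M [-0.05 -0.12 -0.  ] op 0.144
 -> [ 0.0699 -0.1112 -0.0034] turn 0.0002
```

```bash
python3 -m pendant '[[[0,0.03,-0.01,-0.003,0],[0,0.06,-0.03,-0.003,0],[0,0.07,-0.06,-0.003,0],[0,0.07,-0.09,-0.003,0],[0,0.07,-0.105,-0.003,0],[0,0.07,-0.111,-0.003,0],[0,0.07,-0.111,-0.003,0],[0,0.07,-0.111,-0.003,0]]]'
python3 - <<'E'
from meas import *
a=stop(76+10+55,68);goto(a[0],a[1],148,2.934-1.5708)
ims=[]
old=cv2.imread('pics/scene0.png')
c=cam('scene');P=cloud(c)
pr=lambda l:proj(c,[np.r_[stop(s,0),z] for s,z in l])
print('head centre front, ring top/bot',pr([(76,160),(76,172),(76,148)]).round(1),'tip@86',pr([(86,160),(141,160)]).round(1))
k,p,g=keycloud('scene',lo=(440,-150,120),hi=(640,50,182)); K=p[g]; d=K[:,:2]-S0; sx=d@X; sy=d@Y
for b in np.arange(60,150,6):
    q=(sx>=b)&(sx<b+6)&(abs(sy)<14)
    if q.sum()>4: print(b+3,q.sum(),'sy',np.median(sy[q]).round(1),'z',np.median(K[q,2]).round(1),np.percentile(K[q,2],90).round(1))
cv2.imwrite('pics/pre.png',np.hstack([cv2.resize(i[160:240,240:300],(400,533),interpolation=cv2.INTER_CUBIC) for i in (old,c['image'])]))
t=cam('top'); cv2.imwrite('pics/pretop.png',cv2.resize(t['image'][230:290,310:380],(700,600),interpolation=cv2.INTER_CUBIC))
E
```

```text
t: 7.65
eef_pos: [562.7, -26.1, 147.8]
tcp_rot: [3.14, 0.0, 1.362]
ft_force: [1.2, 0.0, -3.0]
opening: 0.146
t 7.65 pos [562.7 -26.1 147.8] rot [3.1405 0.     1.3618] F [ 1.2  0.  -3. ] M [-0.05 -0.15 -0.03] op 0.146
 -> [-0.0001 -0.0012 -0.0002] turn -0.0014
head centre front, ring top/bot [[271.7 200.8]
 [271.2 197.2]
 [272.1 204.4]] tip@86 [[272.2 204.2]
 [275.  223.4]]
63 37 sy 0.7 z 153.5 166.4
69 30 sy -1.5 z 153.5 168.8
93 13 sy -0.1 z 166.3 168.9
99 13 sy -1.0 z 166.2 169.4
105 15 sy 0.5 z 166.9 168.5
111 13 sy 2.0 z 165.9 166.8
117 14 sy -0.0 z 166.9 168.7
123 13 sy 2.5 z 165.8 169.0
129 18 sy -0.1 z 166.3 168.8
135 19 sy 3.0 z 166.8 168.9
141 25 sy 5.8 z 165.9 169.0
147 13 sy 9.9 z 162.0 166.3
```

View pics/pre.png

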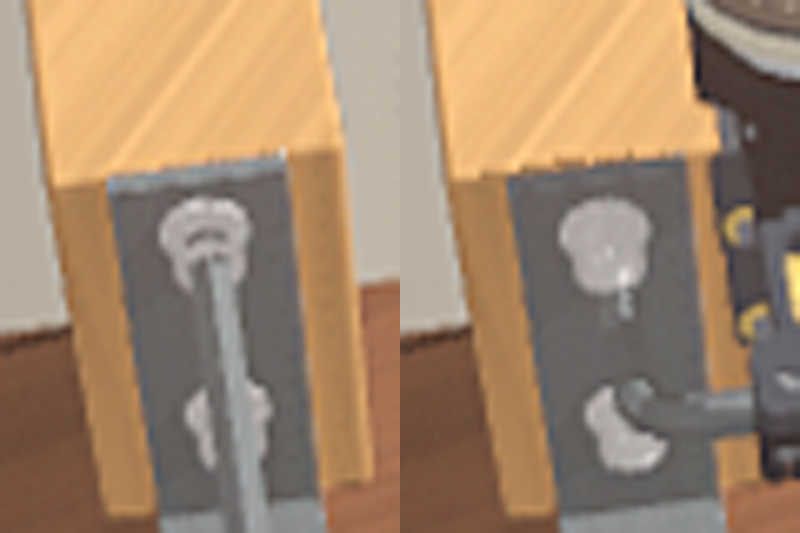

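The picture shows the short arm lined up under and in front of the head. The depth check gives the axis at z≈160.5, level, with a side offset of 0–1 mm. I'll insert gently, watching the force.

```bash
python3 -m pendant '[[[0,0,-0.004,0,0],[0,0,-0.008,0,0],[0,0,-0.01,0,0],[0,0,-0.011,0,0],[0,0,-0.012,0,0],[0,0,-0.013,0,0],[0,0,-0.014,0,0],[0,0,-0.014,0,0]]]'
python3 -c "
from h import *
a=stop(61+55,68);goto(a[0],a[1],148,2.934-1.5708)"
```

```text
t: 8.6
eef_pos: [548.0, -22.9, 147.6]
tcp_rot: [-3.142, 0.0, 1.362]
ft_force: [0.3, 0.4, -2.9]
opening: 0.143
t 8.6 pos [548.  -22.9 147.6] rot [-3.1416e+00  1.0000e-04  1.3619e+00] F [ 0.3  0.4 -2.9] M [ 0.01 -0.07 -0.02] op 0.143
 -> [-0.0003 -0.0111 -0.0004] turn -0.0013
```

```bash
python3 -m pendant '[[[0,0,-0.001,0,0],[0,0,-0.002,0,0],[0,0,-0.003,0,0],[0,0,-0.003,0,0],[0,0,-0.004,0,0],[0,0,-0.004,0,0],[0,0,-0.004,0,0],[0,0,-0.004,0,0]]]'
python3 -c "
from h import *
a=stop(61+55,68);goto(a[0],a[1],148,2.934-1.5708)"
```

```text
t: 9.4
eef_pos: [545.3, -22.1, 148.0]
tcp_rot: [3.139, -0.0, 1.362]
ft_force: [6.7, 1.4, -3.9]
opening: 0.145
t 9.4 pos [545.3 -22.1 148. ] rot [ 3.1387e+00 -1.0000e-04  1.3622e+00] F [ 6.7  1.4 -3.9] M [ 0.15 -1.36  0.36] op 0.145
 -> [-0.0004 -0.0084 -0.    ] turn -0.001
```

```bash
python3 -m pendant '[[[0,0,0.001,-0.002,0],[0,0,0.001,-0.002,0],[0,0,0.001,-0.002,0],[0,0,0.001,-0.002,0],[0,0,0.001,-0.002,0],[0,0,0.001,-0.002,0],[0,0,0.001,-0.002,0],[0,0,0.001,-0.002,0]]]'
python3 - <<'E'
from meas import *
goto(0,0,0,1.362)
k,p,g=keycloud('scene',lo=(440,-150,120),hi=(640,50,182)); K=p[g]; d=K[:,:2]-S0; sx=d@X; sy=d@Y
for b in np.arange(54,140,4):
    q=(sx>=b)&(sx<b+4)&(abs(sy)<14)
    if q.sum()>4: print(b+2,q.sum(),'sy',np.median(sy[q]).round(1),'z',np.percentile(K[q,2],[10,50,90]).round(1))
pr=lambda l:proj(k,[np.r_[stop(s,0),z] for s,z in l]).round(1)
print(pr([(76,160),(124.4,160)]))
cv2.imwrite('pics/ins1.png',cv2.resize(k['image'][170:240,240:310],(600,600),interpolation=cv2.INTER_CUBIC))
E
```

```text
t: 10.2
eef_pos: [545.5, -22.3, 149.6]
tcp_rot: [3.141, -0.0, 1.362]
ft_force: [5.9, 1.2, -5.0]
opening: 0.144
t 10.2 pos [545.5 -22.3 149.6] rot [ 3.1406 -0.      1.3619] F [ 5.9  1.2 -5. ] M [ 0.14 -1.12  0.26] op 0.144
 -> [-0.0913 -0.5384  0.1491] turn -0.0001
56 93 sy -1.9 z [126.2 164.3 178.1]
60 30 sy -0.9 z [152.2 165.7 173.2]
64 16 sy 1.5 z [151.1 163.4 168.1]
68 8 sy -4.5 z [152.6 164.7 167.2]
72 10 sy -3.5 z [153.3 166.6 167.5]
76 11 sy -0.6 z [164.8 166.1 170.9]
80 8 sy -0.0 z [166.1 166.6 170.3]
84 10 sy 1.6 z [164.8 168.2 169. ]
88 6 sy 0.1 z [165.9 168.8 170.4]
92 9 sy 0.2 z [167.9 168.4 171.8]
96 12 sy 0.4 z [165.4 166.8 170.6]
100 8 sy 0.0 z [165.1 167.6 168.7]
104 8 sy -0.5 z [165.  167.9 170.7]
108 9 sy 2.6 z [166.  167.9 169.7]
112 12 sy 0.7 z [165.7 167.2 169.6]
116 10 sy 1.2 z [164.8 167.8 169.7]
120 15 sy 2.8 z [161.1 167.9 171.1]
124 15 sy 6.8 z [162.5 167.2 171.1]
128 15 sy 8.2 z [162.3 165.6 169.4]
132 5 sy 10.3 z [159.4 163.  166. ]
[[271.7 200.8]
 [274.1 217.5]]
```

View pics/ins1.png

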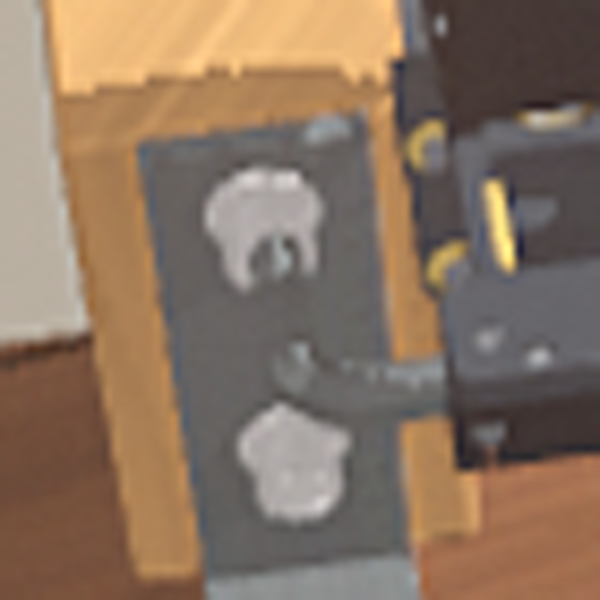

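The short arm overlaps the head's face and is centred in both directions. The tip reads about 6 mm past the mouth, with 6 N of resistance, so it is just catching. I'll push a little more while wiggling.

```bash
python3 -m pendant '[[[0,0,-0.002,0.001,0],[0,0.001,-0.003,0.001,0.01],[0,0.001,-0.004,0.002,0.01],[0,-0.001,-0.004,0.002,-0.01],[0,-0.001,-0.005,0.001,-0.01],[0,0,-0.005,0,0],[0,0,-0.005,0.001,0],[0,0,-0.005,0.001,0]]]'
python3 -c "
from h import *
a=stop(61+55,68);goto(a[0],a[1],148,2.934-1.5708)"
```

```text
t: 11.05
eef_pos: [539.8, -21.8, 148.4]
tcp_rot: [-3.141, 0.001, 1.362]
ft_force: [1.3, -5.0, -4.3]
opening: 0.148
t 11.05 pos [539.8 -21.8 148.4] rot [-3.1407e+00  1.3000e-03  1.3618e+00] F [ 1.3 -5.  -4.3] M [-0.9  -0.53  0.4 ] op 0.148
 -> [ 0.0004 -0.0029  0.0004] turn -0.0014
```

It went in. Now I'll ease the side load and push home until it bottoms.

```bash
python3 -m pendant '[[[0,-0.001,-0.001,0,0],[0,-0.001,-0.002,0,0],[0,-0.001,-0.003,0,0],[0,-0.001,-0.003,0,0],[0,-0.001,-0.004,0,0],[0,-0.001,-0.004,0,0],[0,-0.001,-0.005,0,0],[0,-0.001,-0.005,0,0]]]'
python3 -c "
from h import *
a=stop(61+55,68);goto(a[0],a[1],148,2.934-1.5708)"
```

```text
t: 11.85
eef_pos: [535.1, -21.2, 148.6]
tcp_rot: [3.141, 0.0, 1.362]
ft_force: [1.4, -3.1, -4.9]
opening: 0.146
t 11.85 pos [535.1 -21.2 148.6] rot [3.1415e+00 2.0000e-04 1.3619e+00] F [ 1.4 -3.1 -4.9] M [-0.52 -0.5   0.28] op 0.146
 -> [0.0008 0.0018 0.0006] turn -0.0013
```

Still free, so I'll continue to the bottom.

```bash
python3 -m pendant '[[[0,-0.0005,-0.001,0,0],[0,-0.0005,-0.002,0,0],[0,-0.0005,-0.003,0,0],[0,-0.0005,-0.003,0,0],[0,-0.0005,-0.004,0,0],[0,-0.0005,-0.004,0,0],[0,-0.0005,-0.004,0,0],[0,-0.0005,-0.004,0,0]]]'
python3 -c "
from h import *
a=stop(61+55,68);goto(a[0],a[1],148,2.934-1.5708)"
```

```text
t: 12.65
eef_pos: [532.3, -20.7, 149.0]
tcp_rot: [3.139, -0.001, 1.362]
ft_force: [8.1, 0.7, -6.5]
opening: 0.146
t 12.65 pos [532.3 -20.7 149. ] rot [ 3.1386e+00 -5.0000e-04  1.3619e+00] F [ 8.1  0.7 -6.5] M [ 0.21 -1.61  0.34] op 0.146
 -> [0.0009 0.0046 0.001 ] turn -0.0013
```

```bash
python3 -m pendant '[[[0,0,-0.001,0.001,0.005],[0,0.0005,-0.002,0.001,0.01],[0,-0.0005,-0.002,0.001,-0.01],[0,0,-0.002,0,0],[0,0,-0.002,0.0015,0],[0,0,-0.002,0.001,0],[0,0,-0.002,0.001,0],[0,0,-0.002,0.001,0]]]'
python3 - <<'E'
from meas import *
a=stop(61+55,68);goto(a[0],a[1],148,2.934-1.5708)
k,p,g=keycloud('scene',lo=(440,-150,120),hi=(640,150,182)); K=p[g]; d=K[:,:2]-S0; sx=d@X; sy=d@Y
for b in np.arange(52,140,4):
    q=(sx>=b)&(sx<b+4)&(abs(sy)<14)
    if q.sum()>4: print(b+2,q.sum(),'sy',np.median(sy[q]).round(1),'z',np.percentile(K[q,2],[10,50,90]).round(1))
for b in np.arange(0,190,10):
    q=(sy>=b)&(sy<b+10)&(abs(sx-112)<16)
    if q.sum()>4: print('L',b+5,q.sum(),'sx',np.median(sx[q]).round(1),'z',np.percentile(K[q,2],[10,50,90]).round(1))
cv2.imwrite('pics/ins2.png',cv2.resize(k['image'][160:250,235:355],(800,600),interpolation=cv2.INTER_CUBIC))
E
```

```text
t: 13.45
eef_pos: [531.7, -20.3, 148.6]
tcp_rot: [3.135, -0.001, 1.362]
ft_force: [12.5, 2.1, -3.4]
opening: 0.15
t 13.45 pos [531.7 -20.3 148.6] rot [ 3.1353e+00 -9.0000e-04  1.3622e+00] F [12.5  2.1 -3.4] M [ 0.41 -2.34  0.55] op 0.15
 -> [0.0006 0.0054 0.0007] turn -0.001
54 81 sy 2.2 z [125.  170.3 178.6]
58 52 sy -0.7 z [133.8 164.9 173.7]
62 18 sy 0.7 z [150.8 164.5 168.5]
66 11 sy 0.7 z [149.5 166.3 168. ]
70 18 sy -3.7 z [153.9 164.8 167.7]
74 7 sy 3.4 z [164.8 166.4 168.5]
78 12 sy -2.2 z [164.9 167.2 169.1]
82 6 sy 0.6 z [164.9 166.6 167.2]
86 10 sy -0.8 z [164.8 167.8 169.8]
90 9 sy -0.0 z [164.4 166.9 167.8]
94 7 sy -0.4 z [164.8 167.  169.7]
98 10 sy 0.2 z [164.3 168.  170.6]
102 12 sy -0.4 z [161.5 167.5 169.5]
106 13 sy 0.2 z [164.1 166.4 170.1]
110 16 sy 2.1 z [160.1 167.7 170.5]
114 17 sy 5.9 z [159.4 165.9 168.6]
118 10 sy 11.8 z [159.9 164.2 167.3]
L 5 41 sx 110.5 z [159.6 167.  170.5]
L 15 35 sx 114.9 z [160.3 166.7 169.4]
L 25 33 sx 116.5 z [162.1 167.3 170.1]
L 35 22 sx 115.0 z [161.9 167.7 170.6]
L 115 17 sx 114.9 z [163.3 169.7 173.3]
L 125 29 sx 113.3 z [162.4 168.9 171.5]
L 135 30 sx 114.1 z [164.1 169.3 173.7]
L 145 29 sx 112.6 z [164.9 168.8 172. ]
L 155 34 sx 113.0 z [163.  170.2 173.6]
L 165 30 sx 112.3 z [163.7 170.2 173. ]
L 175 28 sx 112.7 z [165.5 169.5 173.3]
```

View pics/ins2.png

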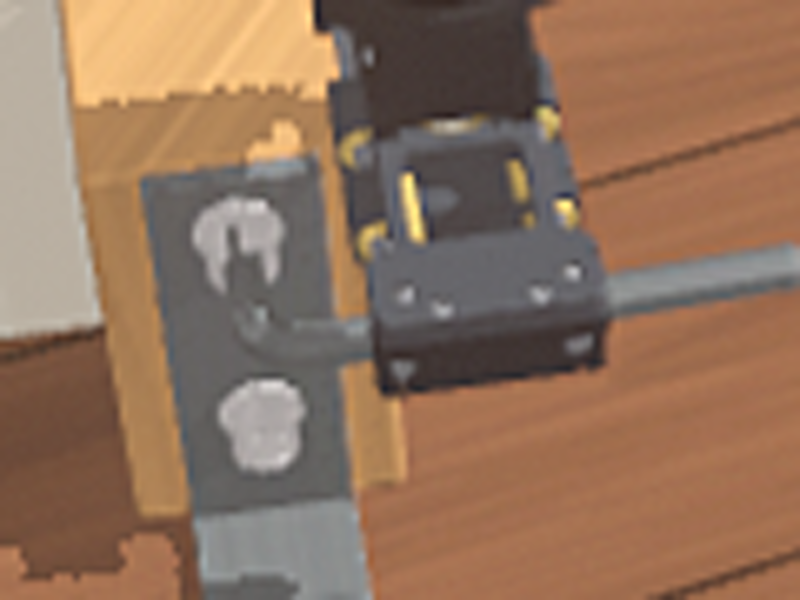

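The key is bottomed: 12 N with no more travel, and the picture shows the arm deep in the head at (240,260) in the crop. I'll relax the push, open partly, and lift clear.

```bash
python3 -m pendant '[[[0,0,0.001,0,0],[0,0,0.002,0,0],[0,0,0.003,0,0],[0,0,0.003,0,0],[0.4,0,0.003,0,0],[0.4,0,0.003,0,0],[0.4,0,0.003,0,0],[0.4,0,0.003,0,0]]]'
python3 -m pendant '[[[0.4,0,0.003,0,0],[0.4,0,0.003,-0.03,0],[0.4,0,0.003,-0.06,0],[0.4,0,0.003,-0.06,0],[0,0.04,0.003,-0.06,0],[0,0.08,0.003,-0.06,0],[0,0.08,0.003,-0.06,0],[0,0.08,0.003,-0.06,0]]]'
cat > lever.py <<'E'
from meas import *
def lever(zl=20):
    k,p,g=keycloud('scene',lo=(440,-150,zl),hi=(640,180,190)); K=p[g]; d=K[:,:2]-S0; sx=d@X; sy=d@Y
    out=[]
    for b in np.arange(16,190,8):
        q=(sy>=b)&(sy<b+8)&(abs(sx-114)<13)
        if q.sum()>8: out.append((b+4,np.median(sx[q]),np.median(K[q,2]),q.sum()))
    return np.array(out),k
E
python3 - <<'E'
from lever import *
o,k=lever(); print(o.round(1).tolist())
a=stop(112,160);goto(a[0],a[1],185,2.934-1.5708)
cv2.imwrite('pics/rel.png',cv2.resize(k['image'][150:300,220:420],(800,600),interpolation=cv2.INTER_CUBIC))
E
```

```text
t: 14.3
eef_pos: [531.9, -21.0, 147.7]
tcp_rot: [-3.141, 0.0, 1.362]
ft_force: [-0.2, -0.1, 0.2]
opening: 0.386
t: 15.1
eef_pos: [551.4, 57.2, 206.9]
tcp_rot: [-3.141, 0.0, 1.364]
ft_force: [0.2, -0.4, -0.1]
opening: 0.124
[[20.0, 115.7, 157.6, 28.0], [28.0, 116.3, 158.8, 26.0], [36.0, 115.6, 157.1, 26.0], [44.0, 115.9, 155.2, 26.0], [52.0, 116.8, 155.0, 23.0], [60.0, 115.9, 154.9, 26.0], [68.0, 115.4, 153.1, 25.0], [76.0, 116.0, 152.9, 25.0], [84.0, 115.0, 152.3, 24.0], [92.0, 113.4, 151.1, 25.0], [100.0, 115.4, 149.6, 25.0], [108.0, 113.3, 148.8, 21.0], [116.0, 114.4, 147.6, 26.0], [124.0, 114.8, 146.5, 23.0], [132.0, 113.8, 145.3, 26.0], [140.0, 113.7, 145.6, 22.0], [148.0, 113.3, 144.8, 24.0], [156.0, 113.1, 143.2, 24.0], [164.0, 113.5, 142.3, 24.0], [172.0, 113.5, 141.9, 23.0]]
t 15.15 pos [551.4  56.4 207. ] rot [-3.1407e+00  4.0000e-04  1.3624e+00] F [ 0.1 -1.   0.3] M [-0.03 -0.12 -0.01] op 0.079
 -> [ 0.0135 -0.0021  0.022 ] turn -0.0008
```

View pics/rel.png

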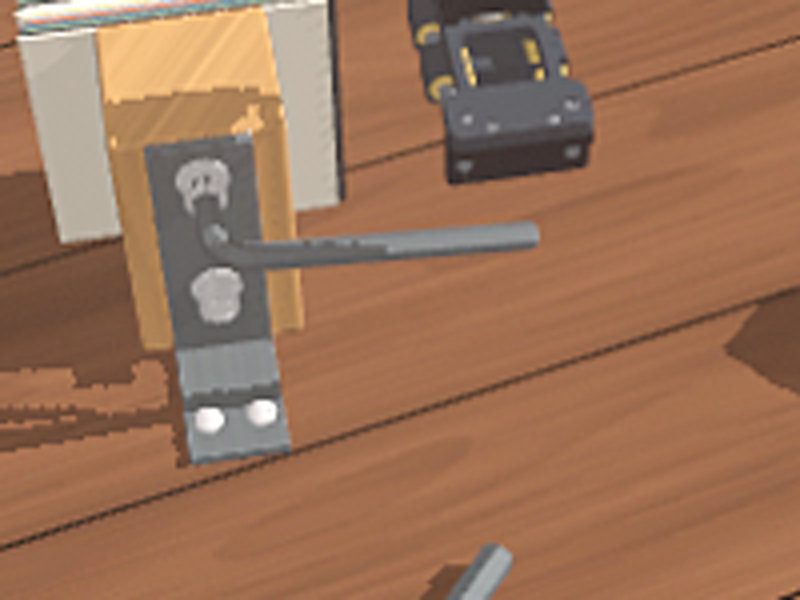

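The picture shows the key seated by itself, long arm out to +y, tip at (535,235) in the crop, drooping 0.107 rad from play and gravity wind-up. Now I'll position the closed fingers over the arm near its end and press.

```bash
python3 -m pendant '[[[0,0.013,-0.003,0,0],[0,0.013,-0.003,0.02,0],[0,0.013,-0.003,0.045,0],[0,0.013,-0.003,0.052,0],[0,0.013,-0.003,0.058,0],[0,0.013,-0.003,0.062,0],[0,0.013,-0.003,0.064,0],[0,0.013,-0.003,0.064,0]]]'
python3 -m pendant '[[[0,0,0,0.003,0],[0,0,0,0.006,0],[0,-0.001,0,0.009,0],[0,-0.001,0,0.012,0],[0,-0.002,0,0.015,0],[0,-0.003,0,0.018,0],[0,-0.004,0,0.02,0],[0,-0.004,0,0.02,0]]]'
python3 -c "
from lever import *
o,k=lever(); o=o[o[:,0]<130];print(np.polyfit(o[:,0],o[:,2],1))
a=stop(111,160);goto(a[0],a[1],185,1.3632)"
```

```text
t: 15.95
eef_pos: [551.6, 69.8, 144.0]
tcp_rot: [3.141, 0.0, 1.362]
ft_force: [-0.5, -1.2, 2.1]
opening: 0.002
t: 16.75
eef_pos: [550.7, 66.2, 123.3]
tcp_rot: [3.142, -0.0, 1.362]
ft_force: [1.1, 4.2, 3.5]
opening: 0.002
[ -0.26930179 160.31460538]
t 16.8 pos [550.7  66.2 123.5] rot [ 3.1414e+00 -3.0000e-04  1.3617e+00] F [0.8 3.7 3. ] M [ 0.58 -0.32 -0.04] op 0.009
 -> [ 0.004  -0.0004 -0.0615] turn -0.0015
```

Lever is at 0.26 rad under about 3–4 N, so it is winding up and turning. I'll continue in steps, logging force against angle.

```bash
python3 -m pendant '[[[0,0,0,0.003,0],[0,0,0,0.006,0],[0,0,0,0.009,0],[0,-0.001,0,0.012,0],[0,-0.001,0,0.015,0],[0,-0.002,0,0.018,0],[0,-0.003,0,0.02,0],[0,-0.003,0,0.02,0]]]' | sed -n 2,4p
python3 -c "
from lever import *
o,k=lever(); o=o[o[:,0]<120];print(np.polyfit(o[:,0],o[:,2],1))"
python3 -m pendant '[[[0,0,0,0.002,0],[0,-0.001,0,0.004,0],[0,-0.002,0,0.006,0],[0,-0.002,0,0.008,0],[0,-0.003,0,0.01,0],[0,-0.003,0,0.01,0],[0,-0.003,0,0.01,0],[0,-0.003,0,0.01,0]]]'| sed -n 2,4p
python3 -c "
from lever import *
o,k=lever(); o=o[o[:,0]<120];print(np.polyfit(o[:,0],o[:,2],1))
a=stop(111,160);goto(a[0],a[1],185,1.3632)"
```

```text
eef_pos: [549.8, 62.9, 103.3]
tcp_rot: [-3.141, 0.0, 1.362]
ft_force: [-0.4, 0.2, 4.6]
[ -0.41287441 159.94834938]
eef_pos: [549.4, 60.2, 93.7]
tcp_rot: [3.141, 0.0, 1.362]
ft_force: [-0.5, 0.6, 5.0]
[ -0.49397311 159.85562347]
t 18.5 pos [549.4  60.2  93.7] rot [3.1414e+00 1.0000e-04 1.3618e+00] F [ 1.  -0.2  4.8] M [ 0.02 -0.08 -0.01] op 0.004
 -> [ 0.0102 -0.0003 -0.0913] turn -0.0014
```

```bash
python3 -m pendant '[[[0,0,0,0.002,0],[0,-0.001,0,0.004,0],[0,-0.002,0,0.006,0],[0,-0.003,0,0.008,0],[0,-0.003,0,0.01,0],[0,-0.003,0,0.01,0],[0,-0.003,0,0.01,0],[0,-0.003,0,0.01,0]]]'| sed -n 2,4p
python3 -c "
from lever import *
o,k=lever(); o=o[o[:,0]<120];print(np.polyfit(o[:,0],o[:,2],1));print(np.mean([env.state()['ft_force'] for i in range(5)],0))"
python3 -m pendant '[[[0,0,0,0.002,0],[0,-0.001,0,0.004,0],[0,-0.002,0,0.006,0],[0,-0.003,0,0.008,0],[0,-0.004,0,0.008,0],[0,-0.004,0,0.008,0],[0,-0.004,0,0.008,0],[0,-0.004,0,0.008,0]]]'| sed -n 2,4p
python3 -c "
from lever import *
o,k=lever(); o=o[o[:,0]<120];print(np.polyfit(o[:,0],o[:,2],1))
a=stop(111,160);goto(a[0],a[1],185,1.3632)"
```

```text
eef_pos: [548.8, 57.2, 83.7]
tcp_rot: [3.141, 0.0, 1.362]
ft_force: [-0.3, 1.1, 4.8]
[ -0.19078741 139.97471436]
[-0.14024213  0.51436725  6.01720919]
eef_pos: [548.4, 53.6, 76.0]
tcp_rot: [3.14, -0.001, 1.362]
ft_force: [1.7, 2.7, 8.3]
[-1.20690692e-02  1.28714351e+02]
t 20.2 pos [548.4  53.6  76. ] rot [ 3.1402e+00 -6.0000e-04  1.3617e+00] F [0.2 2.8 7.5] M [ 0.45 -0.26 -0.02] op 0.007
 -> [ 0.0169 -0.0006 -0.109 ] turn -0.0015
```

Force has started to rise (5→8 N), but the fingers now contaminate the angle fit. I'll lift off to read the free lever angle. Fully tight should read about 0.5 (released start 0.107 + about 0.4).

```bash
python3 -m pendant '[[[0,0,0,-0.02,0],[0,0,0,-0.05,0],[0,0,0,-0.09,0],[0,0,0,-0.09,0],[0,0,0,-0.09,0],[0,0,0,-0.09,0],[0,0,0,-0.09,0],[0,0,0,-0.09,0]]]'| sed -n 2,4p
python3 - <<'E'
from lever import *
o,k=lever(); print(o.round(0).tolist()); o=o[(o[:,0]<160)];print(np.polyfit(o[:,0],o[:,2],1),np.polyfit(o[2:,0],o[2:,2],1))
a=stop(111,150);goto(a[0],a[1],185,1.3632)
cv2.imwrite('pics/chk.png',cv2.resize(k['image'][150:300,220:420],(800,600),interpolation=cv2.INTER_CUBIC))
E
```

```text
eef_pos: [547.5, 53.3, 164.6]
tcp_rot: [-3.14, 0.0, 1.362]
ft_force: [-0.1, 0.7, 0.1]
[[20.0, 117.0, 148.0, 28.0], [28.0, 115.0, 143.0, 25.0], [36.0, 116.0, 141.0, 22.0], [44.0, 116.0, 136.0, 24.0], [52.0, 116.0, 130.0, 23.0], [60.0, 115.0, 126.0, 21.0], [68.0, 116.0, 121.0, 24.0], [76.0, 116.0, 119.0, 20.0], [84.0, 115.0, 112.0, 23.0], [92.0, 115.0, 109.0, 25.0], [100.0, 114.0, 105.0, 22.0], [108.0, 114.0, 99.0, 21.0], [116.0, 113.0, 95.0, 24.0], [124.0, 113.0, 90.0, 20.0], [132.0, 113.0, 86.0, 25.0], [140.0, 113.0, 82.0, 21.0], [148.0, 113.0, 78.0, 20.0], [156.0, 111.0, 74.0, 12.0]]
[ -0.55219029 159.45037305] [ -0.55619982 159.91488476]
t 21.05 pos [547.6  53.3 164.8] rot [-3.1402e+00  4.0000e-04  1.3618e+00] F [ 0.1 -0.1  0.3] M [ 0.01 -0.13 -0.02] op 0.002
 -> [ 0.0073 -0.0001 -0.0202] turn -0.0014
```

View pics/chk.png

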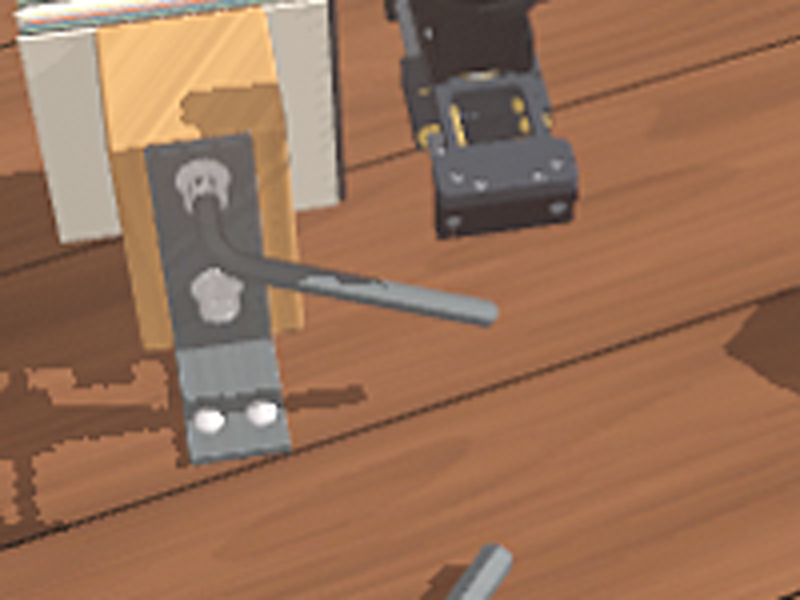

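Free lever is at 0.507 rad, so the screw turned 0.40. The picture shows the key still home at (205,190) in the crop. I'll re-press once to the same depth plus 2 mm, to confirm that the torque climbs straight up and the free angle doesn't change.

```bash
python3 -m pendant '[[[0,0,0,0.03,0],[0,0,0,0.06,0],[0,0,0,0.068,0],[0,0,0,0.074,0],[0,0,0,0.079,0],[0,0,0,0.08,0],[0,0,0,0.081,0],[0,0,0,0.081,0]]]'| sed -n 2,4p
python3 -m pendant '[[[0,0,0,0.003,0],[0,0,0,0.005,0],[0,0,0,0.007,0],[0,0,0,0.009,0],[0,0,0,0.01,0],[0,0,0,0.01,0],[0,0,0,0.01,0],[0,0,0,0.01,0]]]'| sed -n 2,4p
python3 -m pendant '[[[0,0,0,-0.02,0],[0,0,0,-0.06,0],[0,0,0,-0.1,0],[0,0,0,-0.14,0],[0,0.02,0,-0.16,0],[0,0.04,0.02,-0.16,0],[0,0.04,0.02,-0.16,0],[0,0.04,0.02,-0.16,0]]]'| sed -n 2,4p
python3 - <<'E'
from lever import *
o,k=lever(); o=o[(o[:,0]<160)];print(np.polyfit(o[:,0],o[:,2],1),np.polyfit(o[2:,0],o[2:,2],1))
E
```

```text
eef_pos: [548.2, 53.3, 85.2]
tcp_rot: [3.14, -0.0, 1.362]
ft_force: [-0.0, -0.1, 2.6]
eef_pos: [548.6, 53.4, 75.3]
tcp_rot: [3.14, -0.0, 1.362]
ft_force: [-0.1, 0.3, 8.1]
eef_pos: [575.4, 88.4, 233.9]
tcp_rot: [-3.14, 0.0, 1.362]
ft_force: [-0.7, 0.2, 0.3]
[ -0.55571871 159.66782597] [ -0.55453538 159.53037604]
```

```bash
python3 -c "
from h import *
s=env.state();print(s['t'],s['ft_force']);print(env.job_done())"
```

```text
23.5 [-1.05045012  0.78613533  0.67557823]
the job is handed in; nothing more can be done
None
```

I drew the key out of the upper screw, turned it round and pushed its short arm in until it bottomed. I then pressed the long arm down near its end until the screw came up tight. I let go, left the key in the screw, and handed in at t = 23.5 s with the arm clear.

**Last checks**
- **Seating:** the short arm stopped under a 12 N push with no more travel, about 13 mm past where it first caught at the socket's mouth. The pictures show it deep in the head.
- **Turning:** the free lever angle went from 0.107 to 0.507 rad, about 0.40 rad of screw turn. The screw's exact starting angle is not known.
- **Tightness:** the pressing force held near 5 N while the screw turned, then rose to 8 N. A second press to almost the same depth gave 8.1 N, and the free lever angle did not change (slope 0.555 against 0.556).

**What disagreed**
- **Position:** the bottomed bend sat about 4–5 mm nearer the post than my camera pose of the stop predicted, so I relied on force and travel for seating.
- **Sag:** I measured about 10 degrees of starting sag, against the stated 7.
- **Angle fits:** two of them were spoiled by the fingers being in view, so I discarded them and measured again with the fingers lifted.
- **Not checked:** I did not check the other things on the shelf separately at the end; the moves did not go near them.

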